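Load the parts carrier and snap in its keeper bar

TASK

Load the grey parts carrier: lift the tablet bottle and the small printed carton over its front lip and stand them upright on its floor, the bottle in the wide side bay and the carton in the narrow side bay, leaving the middle bay empty. Then press the loose metal keeper bar down between the carrier's two spring clips until it snaps in and lies fully down on its seats. Leave the other things on the table where they are.

Things in the scene. Friction and masses are not known exactly. Their poses are not given: they have to be found in the camera images.
- carrier: Grey metal carrier fixed to the table, 136 (x) x 200 (y) mm; origin: centre of its underside; x runs from its front (lip, clips) to its back. Bay floors 16 mm up; 4 mm front lip (rear face x -36), back wall (x +58) and 3 mm side walls all end 62 mm up. Bays in y: carton -67 to -29, middle -26 to 26, bottle 29 to 87. Only the bar's clips and seats (x -52, |y| 70 to 101) stand higher, to 101 mm.
- bottle_bay (a point): Centre of the floor of the wide bay (left seen from the front, 58 mm wide in y, 94 mm deep in x), axes as the carrier's: where the bottle shall stand, anywhere on this floor.
- carton_bay (a point): Centre of the floor of the narrow bay (right seen from the front, 38 mm wide in y, 94 mm deep in x), axes as the carrier's. The carton fits only with its thickness along the carrier's y.
- bar_seat (a point): Where the keeper bar's centre lies once snapped in: x -52, y 0, z 76 mm of the carrier, axes as the carrier's. The bar lies along y on two flat seats 68 mm up, in 20 mm wide notches with flared mouths. Pressing it down takes 6 to 12 N: its ends spread the two spring clips, which close over them. At the bar's middle fingers have room before and behind it, down to the lip's top.
- clip_left (a joint): Hinge of the sprung steel leaf at the +y end: 0 rad closed; it swings outwards about 0.1 while the bar passes and springs back. The leaf's upper part leans outwards as a lead-in: the two leaves stand 190 mm apart at their tops, 168 mm at the noses, which lie 10 mm above the seated bar's axis.
- clip_right (a joint): Hinge of the spring leaf at the -y end, likewise.
- keeper_bar: Loose aluminium bar, 176 mm long (y), 16 x 16 mm square section with chamfered ends (the last 13 mm are round, coned to a 5 mm tip over the last 4 mm), 90 g, lying on the table; origin in the middle of its underside.
- bar_mid (a point): Centre of the keeper bar, 8 mm above its underside; axes as the bar's (y along it). Either end may go either way.
- bottle: White tablet bottle standing upright, 40 mm diameter, 88 mm tall, cap (38 mm diameter) from 72 mm up, 74 g; origin at the centre of its underside.
- carton: Small printed carton standing upright, 24 mm thick (x), 78 mm wide (y), 112 mm tall (z), 62 g; origin at the centre of its underside. Either face may point either way in its bay.
- glue_stick: Bystander: standing yellow glue stick with dark cap, 28 mm diameter, 90 mm tall; origin at the centre of its underside.
- box_cutter: Bystander: yellow box cutter lying flat, 24 x 150 x 14 mm, long along its y; origin at the centre of its underside.
- label_roll: Bystander, fixed: thick white roll lying flat, 80 mm diameter, 50 mm high; origin at the centre of its underside.
- stapler: Bystander: blue stapler, 30 x 129 x 43 mm, long along its y; origin at the centre of its underside.
- thin_roll: Bystander, fixed: thin roll of tape lying flat, 86 mm diameter, 18 mm high; origin at the centre of its underside.
Things that resemble listed ones, but are neither listed nor needed, are in the scene too. Leave any purple or turquoise look-alike of the keeper_bar alone.

How it is judged:
On the way, in this order (a step that is already met when the one before it is completed fails the run):
1. bottle and carton stand released in their bays behind the lip (x of bottle in the frame of bottle_bay between -0.03 and 0.03 m and y of bottle in the frame of bottle_bay between -0.012 and 0.012 m and z of bottle in the frame of bottle_bay between -0.004 and 0.005 m and x of carton in the frame of carton_bay between -0.012 and 0.012 m and y of carton in the frame of carton_bay between -0.01 and 0.01 m and z of carton in the frame of carton_bay between -0.004 and 0.005 m and angle between each of bottle, carton's own z axis and vertical below 0.12 rad and contact force between each of bottle, carton and the fingers below 0.05 N), for 0.2 s.
2. the keeper bar is snapped in on its seats (x of bar_mid in the frame of bar_seat between -0.005 and 0.005 m and y of bar_mid in the frame of bar_seat between -0.005 and 0.005 m and z of bar_mid in the frame of bar_seat between -0.003 and 0.003 m and angle between the y axis of keeper_bar and the y axis of carrier, either way round below 0.06 rad), for 0.2 s.
At the end, for the whole second after the job is handed in: Bottle in the wide and carton in the narrow bay, both upright within 0.12 rad, on the floor (5 mm); keeper bar within 5 mm sideways and 3 mm in height of its seat, within 0.06 rad of the carrier's y; all at rest (all of step 2 and x of bottle in the frame of bottle_bay between -0.03 and 0.03 m and y of bottle in the frame of bottle_bay between -0.012 and 0.012 m and z of bottle in the frame of bottle_bay between -0.004 and 0.005 m and x of carton in the frame of carton_bay between -0.012 and 0.012 m and y of carton in the frame of carton_bay between -0.01 and 0.01 m and z of carton in the frame of carton_bay between -0.004 and 0.005 m and angle between each of bottle, carton's own z axis and vertical below 0.12 rad and linear speed of each of bottle, carton, keeper_bar below 0.02 m/s); the robot touches nothing.
It fails at once if the glue stick is moved by more than 30 mm (distance of glue_stick from where it was at the start of the episode above 0.03 m).
It fails at once if the stapler is moved by more than 30 mm (distance of stapler from where it was at the start of the episode above 0.03 m).
It fails at once if the box cutter is moved by more than 30 mm (distance of box_cutter from where it was at the start of the episode above 0.03 m).
It also fails if it takes over 70 s, if anything falls off the work surface, if the arm or the gripper's body presses on something with over 40 N, if the wrist force passes 120 N, or if a joint passes its speed limit or range.

ROBOT

A 7-joint arm with a two-finger parallel gripper is mounted at the origin on the work surface; the furniture and walls round the work are solid. World frame = base frame: x ahead of the robot, y to its left, z up, the work surface at z = 0. Lengths are in m, angles in rad, forces in N, time in s.
With the tool pointing down it reaches from about 0.4 to 0.925 m from the base axis. Payload 4.1 kg.
Tool frame: the origin (TCP) lies midway between the tips of the shut fingers; the grasp point (between the pads) lies 19 mm behind it; z points along the fingers, y is the line along which they close (so a half turn about z gives the same grasp; the last joint's range is limited). The gripper opens to 85 mm and grips with 20 to 120 N. Pads are 22 mm wide; open, the fingers measure 114 mm over their backs; the gripper's body (76 mm by 85 mm) begins 54 mm behind the grasp point. The pads swing forward as they close: fully open they stand 13 mm farther back than shut.
Start: joints at [-1.346, 0.398, 0.045, 1.537, -0.019, 1.207, -0.051], TCP at [0.207, 0.616, 0.231] pointing down, gripper open.
Joint ranges: [-2.82, 2.82], [-0.49, 2.23], [-1.37, 1.46], [0, 2.46], [-1.36, 4.5], [0.23, 2], [-2.94, 2.94]. Speed limits (rad/s): [2.57, 2.57, 3.14, 3.14, 3.14, 3.14, 3.14].

INTERFACE

Orientations are given as a 3x3 rotation matrix whose columns are the frame's x, y, z axes.
In Python, from rig import arm, solver, get_state, camera, camera_params gives the robot as it stands. Calls block until the motion is done:
- arm.move_ptp(position, orientation): joint-space move of the TCP to a pose.
- arm.movel(position, rotation=None, speed=0.15): straight line of the TCP; rotation=None keeps the orientation; speed is the mean speed in m/s.
- arm.move_j(angles): joint-space move.
- arm.move_gripper(opening, grip_force=None): opening from 0.0 (shut) to 1.0 (fully open); grip_force is the grip in N (None keeps the last); returns when the fingers have stopped.
- arm.dwell(seconds).
- solver.ik(position, orientation): joint angles nearest the present ones, or None.
- get_state(): the state.
- camera(name): name is "scene" or "side" or "wrist"; returns the picture (480x640x3 uint8, red, green, blue); there is no depth.
- camera_params(name): a dict with "mtx" (3x3 intrinsics, pixels), "view" (4x4, takes a point from world to camera coordinates). Camera axes: x right, y up, looking along -z (the intrinsics and any distortion apply to the point x, -y, -z); pixel columns grow to the right and rows downward; lengths in m; the calibration is good to about 2 mm. A picture is of the moment at which its call begins: read the wrist's pose just before it. camera_params takes no time and is no camera call; for the wrist camera it gives the pose at the moment of the call.
A pose or a line that the arm cannot do raises arm.IKError and nothing moves.
- arm.sign_off(): hands the job in; it is judged then, once.
The state is a dict: "time": time; "q": joint angles; "joint_velocities": joint speeds; "effort": joint torques, N m; "ee_pos": TCP position; "eef_rot": TCP orientation; "contact_force": force on the tool from outside, world axes, zero at the start; "ft_torque": the same for the moment, N m; "width": opening from 0.0 (shut) to 1.0 (fully open); "grip_force": force on a finger pad.
Only numpy, scipy, OpenCV 4.12 (cv2) and the standard library are available. Lean on these libraries where they do the work, as an engineer would, in place of code of your own. Each camera call takes 0.05 s, during which the arm holds its last target. There are 200 camera calls.

## Working session

There is one attempt and no reset: what is moved stays moved. The work goes in short steps, each a Python script; the robot and the scene stay as the last script left them, time stands still between calls to the robot, and variables do not carry over. Pictures are saved under pics/ and viewed, at most 10 in all, crops included, and the job is handed in when it is done.

```bash
ls; mkdir -p pics
python3 - <<'E'
from rig import arm, solver, get_state, camera, camera_params
import cv2
for n in ("scene","side"):
    im=camera(n); cv2.imwrite(f"pics/{n}0.png",im[:,:,::-1]); p=camera_params(n); print(n,p)
s=get_state(); print(s)
E
```

```text
pics
scene {'mtx': array([[456.74405239,   0.        , 318.3554755 ],
       [  0.        , 456.74405239, 236.09078499],
       [  0.        ,   0.        ,   1.        ]]), 'view': array([[ 0.78603102, -0.61807102, -0.01197691, -0.30159779],
       [ 0.43630331,  0.54093455,  0.71904745, -0.26690067],
       [-0.43794367, -0.57041917,  0.69485776, -0.87276244],
       [ 0.        ,  0.        ,  0.        ,  1.        ]])}
side {'mtx': array([[470.98587941,   0.        , 309.97875183],
       [  0.        , 470.98587941, 224.338323  ],
       [  0.        ,   0.        ,   1.        ]]), 'view': array([[-0.97695738, -0.21329272, -0.00777769,  0.43132888],
       [ 0.12413986, -0.59749296,  0.7922067 , -0.09616415],
       [-0.17361904,  0.77298667,  0.61020328, -1.31378595],
       [ 0.        ,  0.        ,  0.        ,  1.        ]])}
{'time': 0.1, 'q': array([-1.34598612,  0.39909597,  0.04504202,  1.5377577 , -0.01870628,
        1.20686731, -0.05070003]), 'joint_velocities': array([ 0.00168832, -0.00256876, -0.00077025, -0.00450761,  0.00089432,
        0.00017123,  0.00131529]), 'effort': array([ 4.25442180e-03, -4.76263869e+01,  1.37022872e+00, -2.54952711e+01,
        1.18995033e-02,  5.05771764e-03,  8.54386855e-06]), 'ee_pos': array([0.20661701, 0.61569644, 0.23038006]), 'eef_rot': array([[-9.48063216e-01,  3.18081673e-01, -4.33106660e-04],
       [ 3.18081947e-01,  9.48061786e-01, -1.65087979e-03],
       [-1.14502731e-04, -1.70290181e-03, -9.99998544e-01]]), 'contact_force': array([-0.18845994, -0.60797691,  0.40753126]), 'ft_torque': array([-0.06217838, -0.00910253,  0.0183371 ]), 'grip_force': 0.0, 'width': 1.00131114588063}
```

View pics/scene0.png

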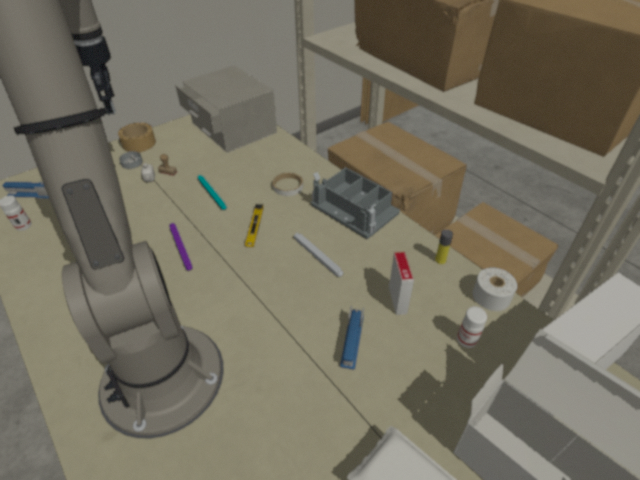

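View pics/side0.png

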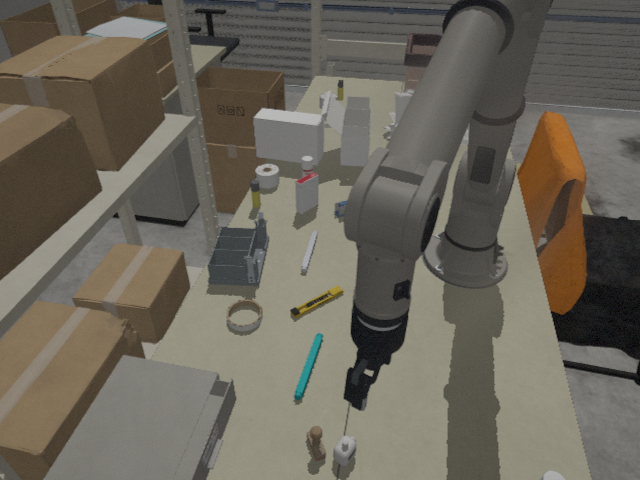

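Scene view: the carrier is at (355,200) with its clips at (318,185) and (373,215). The silver bar is at (317,254), with a purple look-alike at (180,246) and a turquoise one at (211,192). The carton is at (401,283), glue stick (444,246), label roll (495,288), stapler (352,338) and cutter (255,225). There are two bottle candidates: (473,325), and (15,212) far away on the left. I'll work out both sizes and enlarge a crop.

```bash
cat > h.py <<'E'
from rig import arm, solver, get_state, camera, camera_params
import numpy as np, cv2
def ray(p,uv):
    M=np.array(p["view"]);R=M[:3,:3];c=-R.T@M[:3,3]
    d=np.linalg.solve(p["mtx"],[uv[0],uv[1],1.]);d=R.T@np.array([d[0],-d[1],-d[2]])
    return c,d/np.linalg.norm(d)
def onz(p,uv,z=0.):
    c,d=ray(p,uv); return c+d*(z-c[2])/d[2]
def proj(p,X):
    M=np.array(p["view"]);q=M[:3,:3]@np.array(X)+M[:3,3];q=p["mtx"]@np.array([q[0],-q[1],-q[2]]);return q[:2]/q[2]
def tri(p1,u1,p2,u2):
    (a,d),(b,e)=ray(p1,u1),ray(p2,u2);t=np.linalg.lstsq(np.c_[d,-e],b-a,rcond=None)[0]
    return (a+d*t[0]+b+e*t[1])/2, np.linalg.norm(a+d*t[0]-b-e*t[1])
def Rdown(yaw):  # tool y (closing) axis at angle yaw in world
    y=np.array([np.cos(yaw),np.sin(yaw),0]);z=np.array([0,0,-1.]);return np.c_[np.cross(y,z),y,z]
E
python3 - <<'E'
from h import *
np.set_printoptions(precision=3,suppress=True)
p=camera_params("scene");im=cv2.imread("pics/scene0.png")
for n,uv,z in [("clipL",(318,177),.101),("clipR",(373,209),.101),("bar a",(295,237),.008),("bar b",(340,272),.008),("carton top",(401,260),.112),("carton bot",(401,305),0),("bottle base",(468,344),0),("bottle top",(474,313),.088),("bottle2 base",(22,226),0),("bottle2 top",(9,201),.088),("glue",(442,262),0),("roll",(496,278),.05),("stap a",(355,312),.03),("stap b",(349,365),.03),("cutter",(255,225),0)]:
    print(n,onz(p,uv,z))
a=cv2.resize(im[150:375,270:530],None,fx=3,fy=3*225/225)
a=cv2.resize(im[150:375,225:525],(800,600),interpolation=cv2.INTER_CUBIC);cv2.imwrite("pics/crop1.png",a)
E
```

```text
clipL [0.54  0.199 0.101]
clipR [0.563 0.021 0.101]
bar a [0.42  0.14  0.008]
bar b [ 0.433 -0.018  0.008]
carton top [ 0.489 -0.14   0.112]
carton bot [ 0.479 -0.168  0.   ]
bottle base [ 0.513 -0.32   0.   ]
bottle top [ 0.516 -0.308  0.088]
bottle2 base [-0.103  0.625  0.   ]
bottle2 top [-0.097  0.614  0.088]
glue [ 0.645 -0.139  0.   ]
roll [ 0.656 -0.267  0.05 ]
stap a [ 0.373 -0.136  0.03 ]
stap b [ 0.284 -0.22   0.03 ]
cutter [0.371 0.247 0.   ]
```

View pics/crop1.png

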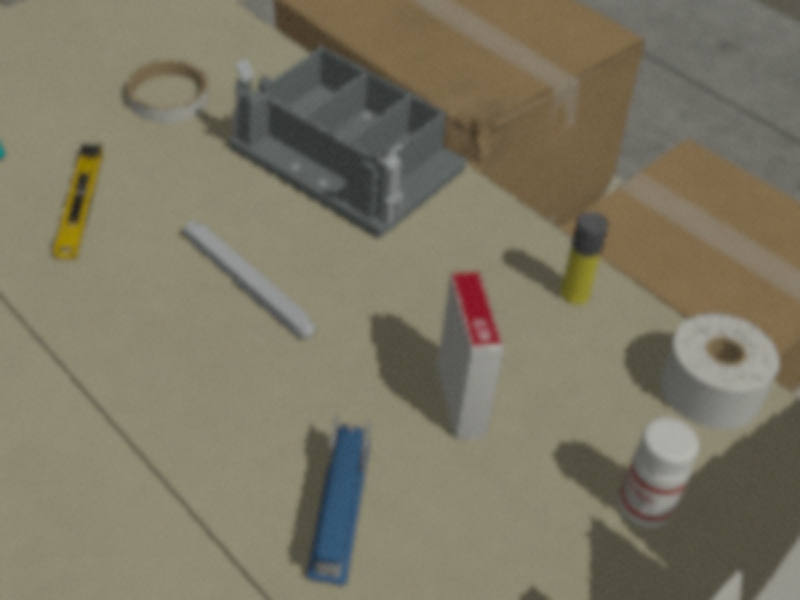

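The crop shows the silver bar running from (185,230) to (310,330), the carton with its red top at (475,310), and the near bottle at (660,470). The silver bar is the only grey one; the look-alikes are purple and turquoise. I'll put the two bottles side by side to tell them apart.

Run:
```python
from h import *
im=cv2.imread("pics/scene0.png")
a=cv2.resize(im[180:240,0:50],(400,480),interpolation=cv2.INTER_CUBIC);b=cv2.resize(im[295:355,448:498],(400,480),interpolation=cv2.INTER_CUBIC)
cv2.imwrite("pics/crop2.png",np.hstack([a,b]))
p=camera_params("scene")
for X in [(-.1,.62),(.515,-.31)]:
    q=[proj(p,(*X,z)) for z in (0,.088)]; print(q, 456.7*.04/(-(p["view"][2]@np.array([*X,.04,1]))))
```

```text
[array([ 23.52001617, 226.49405047]), array([  7.01519036, 200.20038436])] 15.818728552422291
[array([464.4831828 , 340.12841586]), array([474.30962991, 313.9297684 ])] 20.441340093963547
```

View pics/crop2.png

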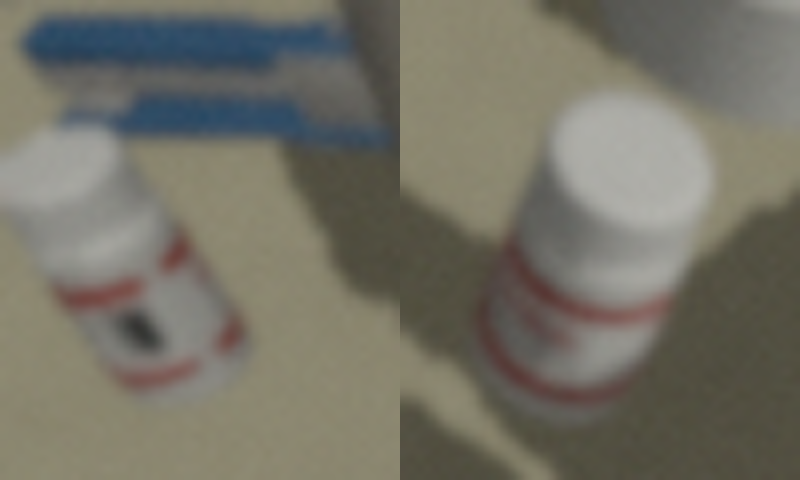

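The two bottles are identical in look and size. The left one belongs to the far background clutter behind the robot at (-0.10, 0.62). The right one, at scene (473,325), stands among the task's listed objects (glue stick, label roll, carton), so I'm taking that one. Next are close looks with the wrist camera.

Run:
```python
from h import *
np.set_printoptions(precision=3,suppress=True)
# shelf front edge: intersect two view planes
P=camera_params("scene");S=camera_params("side")
def plane(p,a,b):
    c,d=ray(p,a);_,e=ray(p,b);n=np.cross(d,e);n/=np.linalg.norm(n);return n,n@c
n1,k1=plane(P,(305,45),(560,172));n2,k2=plane(S,(197,125),(0,285))
d=np.cross(n1,n2);d/=np.linalg.norm(d)
x0=np.linalg.solve(np.array([n1,n2,[0,1,0]]),[k1,k2,0.]);print("shelf edge",x0,d)
for i,(pos,yaw) in enumerate([((.45,.08,.36),.13),((.47,-.2,.34),.13)]):
    arm.move_ptp(pos,Rdown(yaw)); arm.dwell(.15)
    np.save(f"wp{i}.npy",camera_params("wrist"),allow_pickle=True)
    im=camera("wrist");cv2.imwrite(f"pics/w{i}.png",im[:,:,::-1])
    s=get_state();print(s["time"],s["ee_pos"],s["q"],camera_params("wrist")["view"])
```

```text
shelf edge [1.046 0.    0.089] [-0.537 -0.766  0.354]
2.4583 [0.45  0.081 0.36 ] [-0.942 -0.056  0.644  1.784  0.035  1.403 -0.173] [[ 0.991  0.131 -0.001 -0.456]
 [-0.124  0.94  -0.319  0.063]
 [-0.041  0.316  0.948 -0.51 ]
 [ 0.     0.     0.     1.   ]]
3.75 [ 0.471 -0.199  0.34 ] [-0.684  0.148  1.128  1.72  -0.137  1.36   0.601] [[ 0.991  0.132 -0.001 -0.44 ]
 [-0.126  0.94  -0.318  0.322]
 [-0.041  0.315  0.948 -0.402]
 [ 0.     0.     0.     1.   ]]
```

View pics/w0.png

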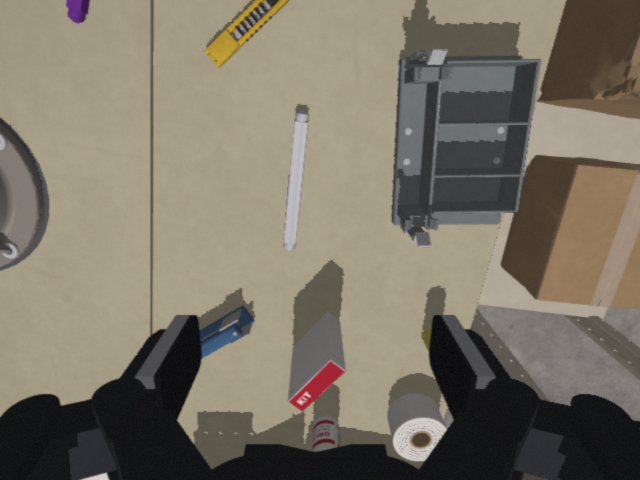

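View pics/w1.png

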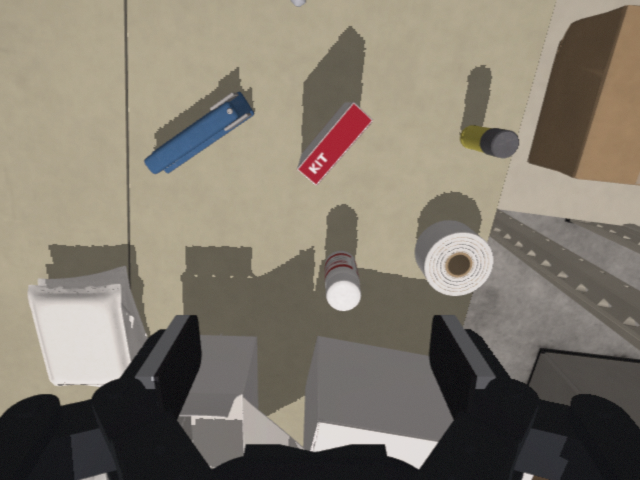

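w0: the bar runs from (301,108) to (289,247), and the carrier spans about (395,55) to (540,230). w1: carton top "KIT" is centred at (335,143), the bottle cap at (343,294), and white boxes stand beyond the bottle from row 335 down. Next I'll measure from masks and enlarge the carrier to pick its corners.

Run:
```python
from h import *
np.set_printoptions(precision=4,suppress=True)
p0,p1=[np.load(f"wp{i}.npy",allow_pickle=True).item() for i in (0,1)];print(p0["mtx"][0,0])
a,b=cv2.imread("pics/w0.png"),cv2.imread("pics/w1.png")
def big(m):
    c=max(cv2.findContours(m.astype(np.uint8),0,2)[0],key=cv2.contourArea);return c
def rectw(p,c,z):
    P=np.array([onz(p,u,z)[:2] for u in c[:,0,:].astype(float)]).astype(np.float32)*1000
    r=cv2.minAreaRect(P);bx=cv2.boxPoints(r);e=max([bx[1]-bx[0],bx[2]-bx[1]],key=np.linalg.norm)
    return np.array(r[0])/1000,r[1],np.arctan2(e[1],e[0])
h=cv2.cvtColor(b,cv2.COLOR_BGR2HSV);roi=np.zeros(h.shape[:2],bool);roi[90:200,280:390]=1
m=((h[...,0]<12)|(h[...,0]>168))&(h[...,1]>120)&roi;m=cv2.morphologyEx(m.astype(np.uint8),cv2.MORPH_CLOSE,np.ones((9,9)))
print("carton",rectw(p1,big(m),.112))
roi[:]=0;roi[272:315,320:368]=1
c=big((b.min(2)>170)&roi);(u,v),r=cv2.minEnclosingCircle(c);print("cap",u,v,r,onz(p1,(u,v),.088), onz(p1,(u+r,v),.088)-onz(p1,(u,v),.088))
h=cv2.cvtColor(a,cv2.COLOR_BGR2HSV);roi[:]=0;roi[95:260,275:320]=1
bg=np.median(a[150:200,200:260].reshape(-1,3),0);print(bg)
m=(a[...,0].astype(int)-a[...,2]>5)&roi  # bluish grey vs beige
print("bar",rectw(p0,big(m),.012),cv2.boundingRect(big(m)))
for n,uv,z in [("box base l",(318,338),0),("box base r",(440,352),0),("boxl",(190,335),0),("glue",(490,141),.045),("stap",(200,133),.03)]:print(n,onz(p1,uv,z))
cv2.imwrite("pics/crop3.png",cv2.resize(a[40:250,385:555],None,fx=2.8,fy=2.8,interpolation=cv2.INTER_CUBIC))
```

```text
401.3515551981553
carton (array([ 0.4812, -0.1509]), (75.15148162841797, 21.139781951904297), np.float32(0.99403775))
cap 343.0769348144531 295.30767822265625 16.495555877685547 [ 0.5162 -0.3107  0.088 ] [0.0178 0.0024 0.    ]
[135. 158. 167.]
bar (array([0.4262, 0.0355]), (0.0, 0.0), np.float32(0.0)) (292, 206, 1, 1)
box base l [ 0.5046 -0.4231  0.    ]
box base r [ 0.6773 -0.4227  0.    ]
boxl [ 0.3286 -0.442   0.    ]
glue [ 0.6492 -0.1309  0.045 ]
stap [ 0.3388 -0.1653  0.03  ]
```

View pics/crop3.png

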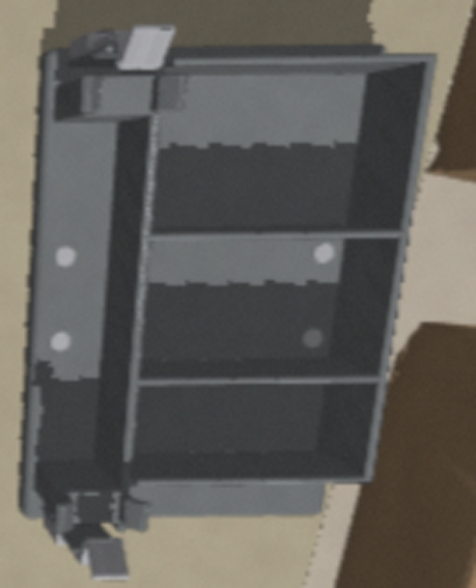

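Carrier crop: the divider tops meet the back wall at (402,234) and (384,380) and the lip at (149,238) and (136,383). The outer back corners are (435,55) and (368,482). I'll fit the carrier pose from these points.

Run:
```python
from h import *
import json
np.set_printoptions(precision=4,suppress=True)
p0=np.load("wp0.npy",allow_pickle=True).item()
a=cv2.imread("pics/w0.png")
C=np.array([(402,234,58,27.5),(384,380,58,-27.5),(435,55,61,90),(368,482,61,-70),(149,238,-38,27.5),(136,383,-38,-27.5),(125,487,-38,-70)],float)
W=np.array([onz(p0,(u/2.8+385,v/2.8+40),.062)[:2] for u,v,_,_ in C]);L=C[:,2:]/1000
l0,w0=L.mean(0),W.mean(0);U,_,Vt=np.linalg.svd((L-l0).T@(W-w0));R=(U@Vt).T
t=w0-R@l0;print("carrier",t,np.arctan2(R[1,0],R[0,0]),"res mm",1000*(W-L@R.T-t))
sc=np.sqrt(((W-w0)**2).sum()/((L-l0)**2).sum());print("scale",sc)
h=cv2.cvtColor(a,cv2.COLOR_BGR2HSV);roi=np.zeros(h.shape[:2],bool);roi[95:260,275:320]=1
m=(h[...,1]<35)&roi
m=cv2.morphologyEx(m.astype(np.uint8),cv2.MORPH_OPEN,np.ones((3,3)))
c=max(cv2.findContours(m,0,2)[0],key=cv2.contourArea);print(cv2.boundingRect(c))
P=np.array([onz(p0,u,.014)[:2] for u in c[:,0].astype(float)]).astype(np.float32)*1000
r=cv2.minAreaRect(P);bx=cv2.boxPoints(r);e=max([bx[1]-bx[0],bx[2]-bx[1]],key=np.linalg.norm);print("bar",r,np.arctan2(e[1],e[0]))
```

```text
carrier [0.6118 0.1346] 0.14406927880471324 res mm [[ 0.0735  0.1277]
 [ 1.7283  0.0458]
 [-0.7427 -0.4676]
 [-1.5583  0.6389]
 [ 0.7646 -0.0529]
 [ 0.3685 -0.1473]
 [-0.6339 -0.1446]]
scale 0.9966287878706148
(283, 110, 26, 141)
bar ((426.67315673828125, 64.24251556396484), (17.227970123291016, 174.8767547607422), 1.0458052158355713) -1.5525434
```

```bash
cat >> h.py <<'E'
CT=np.array([.6118,.1346]);CY=.144
def car(x,y):
    c,s=np.cos(CY),np.sin(CY);return CT+np.array([c*x-s*y,s*x+c*y])
def st(tag):
    s=get_state();print(tag,"t%.1f"%s["time"],"p",s["ee_pos"].round(4),"w%.3f"%s["width"],"g%.1f"%s["grip_force"],"F",s["contact_force"].round(1),"q7 %.2f"%s["q"][6])
def P(xy,z): return np.array([xy[0],xy[1],z])
E
python3 - <<'E'
from h import *
b=np.array([.516,-.311]);R=Rdown(CY);d=car(.011,.058)
arm.move_ptp(P(b,.15),R);arm.move_gripper(.75);arm.movel(P(b,.040));st("down")
arm.move_gripper(.3,40);st("grip")
arm.movel(P(b,.21),speed=.2);st("up")
arm.move_ptp(P(d,.21),R);st("over")
arm.movel(P(d,.10));arm.movel(P(d,.0575),speed=.05);st("low")
np.save("wp2.npy",camera_params("wrist"),allow_pickle=True)
cv2.imwrite("pics/w2.png",camera("wrist")[:,:,::-1])
E
```

```text
down t5.9 p [ 0.5165 -0.3117  0.0408] w0.751 g0.0 F [ 0.2 -0.7  0.9] q7 1.22
grip t6.2 p [ 0.5169 -0.3116  0.0412] w0.449 g40.3 F [0.7 0.4 4.9] q7 1.23
up t7.2 p [ 0.5154 -0.3102  0.2086] w0.447 g40.1 F [-0.8  1.2 -1.5] q7 1.09
over t9.1 p [0.6147 0.1913 0.2103] w0.449 g40.1 F [ 0.4 -0.5 -0.2] q7 0.28
low t11.0 p [0.6146 0.1935 0.0575] w0.448 g40.1 F [ 0.1 -0.6 -0.5] q7 0.39
```

Run:
```python
from h import *
d=car(.011,.058)
arm.movel(P(d,.0558),speed=.03);st("touch")
arm.move_gripper(.62);arm.dwell(.2);arm.movel(P(d,.2),speed=.2);st("released")
c=np.array([.4812,-.1509]);ya=.994-np.pi/2;R=Rdown(ya)
e=car(.011,-.048);R2=Rdown(CY-np.pi/2)
arm.move_ptp(P(c,.22),R);st("over carton")
arm.movel(P(c,.066),speed=.2);st("down");arm.move_gripper(.1,30);st("grip")
arm.movel(P(c,.22),speed=.2);st("up")
arm.move_ptp(P(e,.22),R2);st("over bay");arm.dwell(.2)
np.save("wp3.npy",camera_params("wrist"),allow_pickle=True)
cv2.imwrite("pics/w3.png",camera("wrist")[:,:,::-1]);cv2.imwrite("pics/s3.png",camera("scene")[:,:,::-1])
```

```text
touch t11.3 p [0.6147 0.1935 0.0572] w0.450 g40.8 F [-2.1 -0.7  7.2] q7 0.39
released t12.6 p [0.6135 0.1938 0.1987] w0.619 g0.0 F [ 0.1 -0.6 -1. ] q7 0.29
over carton t14.0 p [ 0.4826 -0.1491  0.2199] w0.620 g0.0 F [-0.4 -0.4  0. ] q7 0.15
down t14.9 p [ 0.482  -0.1512  0.0667] w0.621 g0.0 F [ 0.1 -0.9 -0.4] q7 0.31
grip t15.3 p [ 0.4821 -0.151   0.0669] w0.277 g31.5 F [-0.2  0.5  5.3] q7 0.31
up t16.2 p [ 0.4803 -0.1502  0.2188] w0.274 g30.8 F [-0.1 -0.2 -1. ] q7 0.14
over bay t17.3 p [0.6289 0.0867 0.2196] w0.275 g30.8 F [ 0.3 -0.7 -0.3] q7 -0.96
```

View pics/w3.png

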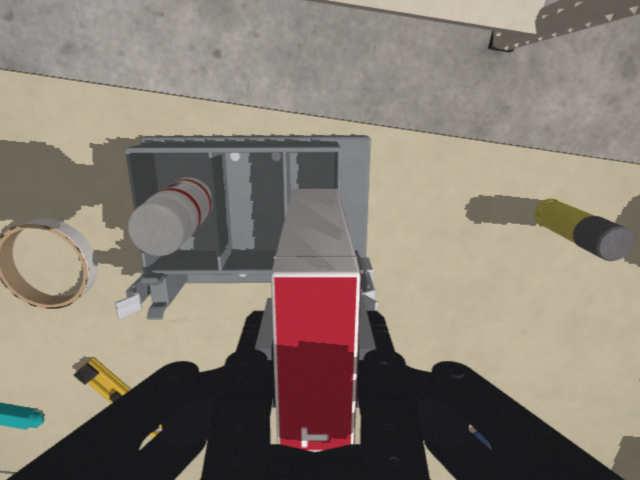

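w3: the bottle stands in the wide (left) bay with its cap at (165,220). The carton is gripped square above the narrow bay, whose back-wall top spans columns 290–338 at row 152. I'll check those projections, then lower the carton.

Run:
```python
from h import *
p=np.load("wp3.npy",allow_pickle=True).item()
for x,y,z in [(.058,-.029,.062),(.058,-.067,.062),(.058,.029,.062),(.058,.087,.062)]:print(proj(p,P(car(x,y),z)).round(1))
e=car(.011,-.048)
arm.movel(P(e,.16));st("a")
arm.movel(P(e,.12),speed=.06);st("b")
arm.movel(P(e,.0825),speed=.05);arm.dwell(.2);st("c")
```

```text
[286.5 151.1]
[337.9 151. ]
[208.1 151.3]
[129.7 151.6]
a t18.2 p [0.6298 0.0884 0.1604] w0.275 g30.8 F [-0.3 -0.4 -0.5] q7 -0.93
b t19.0 p [0.6298 0.0885 0.1202] w0.277 g30.8 F [ 1.1 -0.6  0. ] q7 -0.90
c t20.1 p [0.6289 0.0889 0.0831] w0.278 g31.7 F [-2.4  0.2  4.7] q7 -0.88
```

Run:
```python
from h import *
e=car(.011,-.048)
arm.move_gripper(.45);arm.dwell(.3);st("rel");arm.movel(P(e,.22),speed=.2);st("up")
b=np.array([.4267,.0642]);R=Rdown(.018);s=car(-.052,0)
arm.move_ptp(P(b,.15),R);arm.movel(P(b,.0035),speed=.1);st("down")
arm.move_gripper(0,80);st("grip");arm.dwell(.2)
arm.movel(P(b,.17),speed=.2)
arm.move_ptp(P(s,.17),Rdown(CY));arm.dwell(.2);st("over")
np.save("wp4.npy",camera_params("wrist"),allow_pickle=True);cv2.imwrite("pics/w4.png",camera("wrist")[:,:,::-1])
cv2.imwrite("pics/s4.png",camera("scene")[:,:,::-1]);cv2.imwrite("pics/d4.png",camera("side")[:,:,::-1])
S=cv2.imread("pics/s4.png")[130:270,265:425];W=cv2.imread("pics/w4.png")
cv2.imwrite("pics/c4.png",np.hstack([cv2.resize(W,(480,360)),cv2.resize(S,(320,280)).repeat(1,0)[:280] if 0 else cv2.copyMakeBorder(cv2.resize(S,(320,280),interpolation=cv2.INTER_CUBIC),0,80,0,0,0)]))
```

```text
rel t20.7 p [0.6296 0.0887 0.0824] w0.450 g0.0 F [0.2 0.2 0.2] q7 -0.88
up t21.5 p [0.6289 0.0891 0.2187] w0.444 g0.0 F [-0.4 -0.6 -0.4] q7 -0.97
down t24.2 p [0.4271 0.0643 0.0039] w0.448 g0.0 F [-0.1 -1.3  0. ] q7 0.49
grip t24.6 p [0.427  0.0644 0.0041] w0.160 g78.6 F [-1.5 -0.5  5.2] q7 0.49
over t26.6 p [0.5592 0.1266 0.1697] w0.160 g78.2 F [-0.3 -0.8 -0.9] q7 0.19
```

View pics/c4.png

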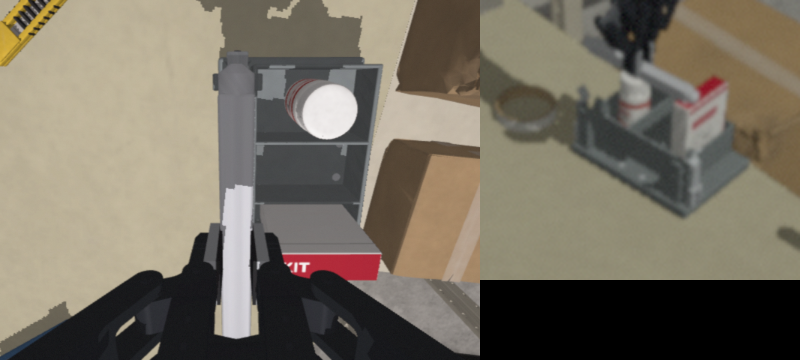

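c4: the bottle and carton both stand upright in their bays. The bar hangs along the carrier's y over the clips, with its far tip at about (236,60) in the left panel. I'll press it down slowly and watch the force.

Run:
```python
from h import *
p=np.load("wp4.npy",allow_pickle=True).item()
print("pred tip",(proj(p,P(car(-.052,.088),.174))*.75).round(1),"left/right edge y=.05",[(proj(p,P(car(x,.05),.182))*.75).round(1) for x in(-.06,-.044)])
s=car(-.052,0)
arm.movel(P(s,.105),speed=.1);st("")
for z in (.092,.086,.081,.077,.074,.072,.0705):
    arm.movel(P(s,z),speed=.03);st("%.4f"%z)
    if abs(get_state()["contact_force"][2])>35: break
```

```text
pred tip [239.5  60.2] left/right edge y=.05 [array([221.5, 151. ]), array([257.5, 150.9])]
 t27.6 p [0.5608 0.127  0.1054] w0.163 g78.2 F [-0.   0.4 -0.5] q7 0.25
0.0920 t28.1 p [0.5603 0.1278 0.092 ] w0.159 g78.4 F [-0.9  2.6 -0.3] q7 0.26
0.0860 t28.5 p [0.562  0.1279 0.0872] w0.160 g79.1 F [0.3 3.5 5.6] q7 0.27
0.0810 t28.8 p [0.5597 0.1273 0.0804] w0.159 g79.0 F [-0.2  1.9 -3.1] q7 0.27
0.0770 t29.1 p [0.5595 0.1273 0.076 ] w0.159 g78.4 F [ 0.3  2.9 -6.3] q7 0.28
0.0740 t29.3 p [0.56   0.1263 0.0737] w0.158 g78.7 F [ 0.3  1.  -4.9] q7 0.28
0.0720 t29.6 p [0.5604 0.1264 0.0722] w0.161 g79.2 F [-0.5 -0.2 -0.1] q7 0.28
0.0705 t29.8 p [0.5605 0.1264 0.0721] w0.159 g80.6 F [-5.3 -0.8  9.9] q7 0.28
```

The force rose to 5.6 N, turned negative as the clips snapped over the bar, then reached +9.9 N on the seats at TCP 0.0721, which matches the computed seated height. Now I'll release and check.

Run:
```python
from h import *
s=car(-.052,0)
arm.move_gripper(.45);arm.dwell(.2);arm.movel(P(s,.2),speed=.1)
v=s-np.array([.07,.0]);arm.movel(P(v,.3),speed=.2);arm.dwell(.3);st("up")
p=camera_params("wrist");im=camera("wrist")[:,:,::-1].copy();cv2.imwrite("pics/w5.png",im)
for y in(-.088,.088):
  for x in(-.06,-.044):print(proj(p,P(car(x,y),.084 if abs(y)<.08 else .076)).round(1))
side=camera("side")[:,:,::-1]
c=cv2.copyMakeBorder(cv2.resize(side[190:310,190:300],(330,360),interpolation=cv2.INTER_CUBIC),0,120,0,0,0)
cv2.imwrite("pics/c5.png",cv2.resize(np.hstack([im[:,:],c]),(800,396)))
```

```text
up t32.9 p [0.4903 0.1269 0.2993] w0.446 g0.0 F [-0.5 -0.3  0.2] q7 -0.06
[376.6 290. ]
[392.5 290. ]
[386.5 106.2]
[404.9 106.2]
```

View pics/c5.png

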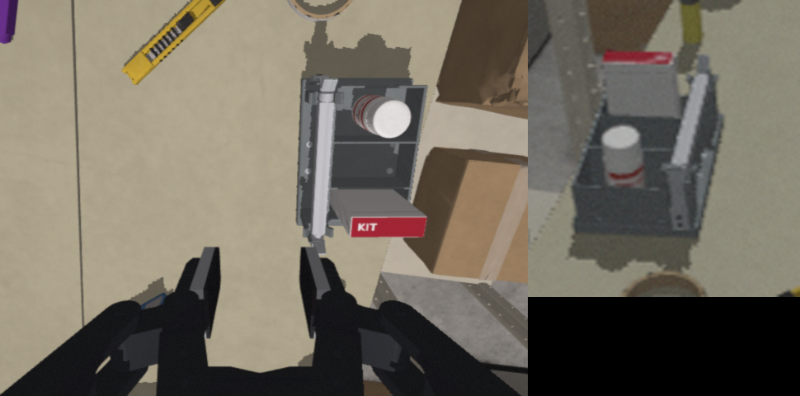

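c5: the bar lies between both clips, spanning (327,85) to (318,238) in the left panel, as predicted. The bottle cap at (390,118) and carton top at (388,227) are both upright in their bays, and the middle bay is empty. Handing in.

```bash
python3 -c "
from rig import arm
print(arm.sign_off())"
```

```text
the job is handed in; nothing more can be done
None
```

The job is handed in at about 33 s of robot time: the bottle stands in the wide bay, the carton in the narrow bay, the middle bay is empty and the keeper bar is snapped down on its seats; sign-off returned no verdict.

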